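# Turn the primer tin over in its locking stand

## Task

The pigment in the closed primer tin has settled. Pull up the spring pin that locks the tin's stand and turn its handle a quarter turn so that it rests out by itself, then crank the tin right over until it is fully upside down, leave it like that for two seconds, and crank it back fully upright. Leave the pin resting out, let go of everything, and do not shove the shoe last, soles, spare tin, jar or brush around it.

Things in the scene. Friction and masses are not known exactly. Their poses are not given: they have to be found in the camera images.
- stand: Green turn-over stand, fixed to the table at a varying place and yaw; base 170 mm (x) by 260 mm (y). Origin: on the table straight below the tin's middle; z up. Its y runs along the level axle, 130 mm up, between two posts at y = +85 and -85 mm (50 mm wide in x; 152 and 210 mm high). Crank on the +y side, locking pin on the -y side.
- tin (a point): Middle of the closed metal tin (90 mm diameter, 125 mm tall) clamped on the stand's axle, which passes through this point; it stays in the stand. Its own z points to the tin's lid, so z is up when the tin is upright.
- cradle (a joint): Turning angle of tin, axle and crank together, rad: 0 = upright (end stop), 3.14 = upside down (end stop). At 0 the crank arm points along the stand's -x; as the angle grows it goes up, over the top and down to +x. It stays where it is left (friction 0.2 N m, some 3 N at the grip). It cannot turn while the pin is in.
- crank_grip (a point): Centre of the crank's black round grip, 26 mm diameter, 70 mm long, parallel to the axle and free to spin, so it can be held from above all the way round. In the stand's frame: x = -65 cos(angle), y = +145, z = 130 + 65 sin(angle) mm, angle being joint cradle. The flat crank arm is beside it, towards the tin.
- pin_handle (a point): Centre of the black T-handle on top of the vertical spring pin: a bar 64 mm long, 14 mm wide, 26 mm high, at stand x = 0, y = -115, z = 270 mm when the pin is in; its long side (its own x) then lies along the stand's x. Below it is a steel collar 32 mm across, its top 236 mm above the table.
- pin (a joint): How far the spring pin is pulled up, m: 0 = in (locked), 0.028 = upper stop. The spring pulls it down with 4 N at 0 and 10 N at 0.028. The lock is clear from 0.017 up.
- pin_turn (a joint): Turn of the T-handle about the vertical pin, rad, counter-clockwise from above; 0 = along the stand's x, limits -1.65 and 1.65. A cross-pin stops it turning until the pin is up 0.024; turned 1.57 either way and let down, it drops 3 mm into a rest notch on the collar and stays out at about 0.020.
- last_mid (a point): Middle of a yellow shoe last lying on the table (190 mm long, 80 mm high); bystander, within some 0.2 m of the stand.
- spare_tin_mid (a point): Centre of a loose spare tin standing on the table (90 mm diameter, 120 mm tall); bystander on the crank side.
- jar_mid (a point): Centre of a small amber jar standing on the table (64 mm diameter, 85 mm tall); bystander on the pin side.
- soles_mid (a point): Middle of a stack of shoe soles lying on the table (235 mm long, 30 mm high); bystander on the pin side.
- brush_grip (a point): Middle of the wooden handle of a flat brush lying on the table (190 mm long); bystander on the crank side.

How it is judged:
On the way, in this order (a step that is already met when the one before it is completed fails the run):
1. the spring pin rests out by itself, let go (value of joint pin above 0.016 m and distance between the grasp point and pin_handle above 0.05 m), for 0.2 s.
2. the tin is upside down (within 15 degrees) and stays so for a second (value of joint cradle above 2.88 rad), for 1 s.
At the end, for the whole second after the job is handed in: The tin is back upright within 8 degrees and at rest, with the spring pin still resting out (16 mm or more) (value of joint cradle below 0.14 rad and velocity of joint cradle between -0.05 and 0.05 rad/s and value of joint pin above 0.016 m); the robot touches nothing.
It fails at once if the crank is forced round while the locking pin is in (value of joint cradle above 0.3 rad and value of joint pin below 0.008 m).
It fails at once if a bystander is shoved more than 40 mm (distance of any of last_mid, spare_tin_mid, jar_mid, soles_mid, brush_grip from where it was at the start of the episode above 0.04 m).
It also fails if it takes over 64 s, if anything falls off the work surface, if the arm or the gripper's body presses on something with over 40 N, if the wrist force passes 120 N, or if a joint passes its speed limit or range.

## Robot

A 6-joint arm with a two-finger parallel gripper is mounted at the origin on the work surface. World frame = base frame: x ahead of the robot, y to its left, z up, the work surface at z = 0. Lengths are in m, angles in rad, forces in N, time in s.
With the tool pointing down it reaches from about 0.275 to 0.75 m from the base axis. Payload 10.2 kg.
Tool frame: the origin (TCP) lies midway between the tips of the shut fingers; the grasp point (between the pads) lies 19 mm behind it (env.hold_point_z is the distance from the TCP to the grasp point, in m); x points along the fingers, z is the direction in which the jaws open and shut, and the axes are right-handed (so a half turn about x gives the same grasp; the last joint's range is limited). The gripper opens to 85 mm and grips with 20 to 120 N. Pads are 22 mm wide; open, the fingers measure 114 mm over their backs; the gripper's body (76 mm by 85 mm) begins 54 mm behind the grasp point. The pads swing forward as they close: fully open they stand 13 mm farther back than shut.
Start: joints at [1.091, 0.313, 1.498, -0, 1.331, -0.223], TCP at [0.133, 0.508, 0.231] pointing down, gripper open.
Joint ranges: [-2.94, 2.94], [-0.97, 2.17], [0.19, 2.56], [-1.23, 4.37], [0.02, 3.11], [-2.88, 2.88]. Speed limits (rad/s): [2.39, 2.39, 3.01, 3.14, 3.14, 3.14].

## Interface

Orientations are given as a unit quaternion [x, y, z, w].
In Python, from bench import env, kinematics, monitor, eyes, job gives the robot as it stands. The module is installed in compiled form; this text tells all that it offers. Calls block until the motion is done:
- env.reach(position, orientation): joint-space move of the TCP to a pose.
- env.movel(position, velocity=0.15, frame=None, guard=None): straight line of the TCP; frame=None keeps the orientation; velocity is the mean speed in m/s. With guard (N) it stops when the force on the tool has changed by that much, and returns True; else False.
- env.set_joints(angles): joint-space move.
- env.release() and env.close_gripper(effort=None): open the fingers fully, or close them until they stop; effort is the grip in N (None keeps the last).
- env.hold(seconds).
- kinematics.ik(position, orientation): joint angles nearest the present ones, or None.
- monitor.sense(): the state.
- eyes.grab_frame(name): name is "scene" or "top" or "wrist"; returns a dict with "frame" (420x560x3 uint8, red, green, blue), "mtx" (3x3 intrinsics, pixels), "view" (4x4, takes a point from world to camera coordinates). Camera axes: x right, y down, z forward; pixel columns grow to the right and rows downward; lengths in m; the calibration is good to about 2 mm. A picture is of the moment at which its call begins. There is no depth.
A pose or a line that the arm cannot do raises env.MotionError and nothing moves.
- job.hand_in(): hands the job in, once; it reports no verdict.
The state is a dict: "clock": time; "joints": joint angles; "qvel": joint speeds; "joint_efforts": joint torques, N m; "position": TCP position; "ee_rot": TCP orientation; "contact_force": force on the tool from outside, world axes, zero at the start; "ft_torque": the same for the moment, N m; "finger_gap": opening from 0.0 (shut) to 1.0 (fully open).
Only numpy, scipy, OpenCV 4.12 (cv2) and the standard library are available. Lean on these libraries where they do the work, as an engineer would, in place of code of your own. Each camera call takes 0.05 s, during which the arm holds its last target.

## Working session

There is one attempt and no reset: what is moved stays moved. The work goes in short steps, each a Python script; the robot and the scene stay as the last script left them, time stands still between calls to the robot, and variables do not carry over. Pictures are saved under pics/ and viewed, and the job is handed in when it is done.

```bash
mkdir -p pics; ls
python3 - <<'E'
from bench import env,kinematics,monitor,eyes,job
import cv2,numpy as np
np.set_printoptions(precision=4,suppress=True)
for n in("scene","top","wrist"):
    f=eyes.grab_frame(n); cv2.imwrite(f"pics/a_{n}.png",f["frame"][:,:,::-1]); print(n,f["mtx"],f["view"])
print(monitor.sense()); print(env.hold_point_z)
E
```

```text
pics
scene [[545.2998   0.     283.953 ]
 [  0.     545.2998 211.445 ]
 [  0.       0.       1.    ]] [[ 0.1252  0.9921  0.0095 -0.0789]
 [ 0.7129 -0.0833 -0.6963 -0.2714]
 [-0.69    0.0939 -0.7177  1.6356]
 [ 0.      0.      0.      1.    ]]
top [[422.0334   0.     279.0578]
 [  0.     422.0334 210.5641]
 [  0.       0.       1.    ]] [[-0.0007 -1.      0.0047  0.0119]
 [-0.9807 -0.0002 -0.1954  0.6163]
 [ 0.1954 -0.0048 -0.9807  0.9363]
 [ 0.      0.      0.      1.    ]]
wrist [[327.4293   0.     276.2166]
 [  0.     327.4293 207.6261]
 [  0.       0.       1.    ]] [[ 0.2546  0.9671 -0.0013 -0.5257]
 [ 0.9259 -0.2433  0.2891 -0.0381]
 [ 0.2792 -0.0748 -0.9573  0.3805]
 [ 0.      0.      0.      1.    ]]
{'clock': 0.15, 'joints': array([ 1.0906,  0.3133,  1.4983, -0.    ,  1.331 , -0.2234]), 'qvel': array([-0.0021, -0.0023, -0.0036, -0.0016,  0.0014,  0.0005]), 'joint_efforts': array([  0.0005, -41.2368, -25.98  ,  -0.0003,   0.0032,  -0.    ]), 'position': array([0.1333, 0.5076, 0.2309]), 'ee_rot': array([-0.432 ,  0.5602,  0.4317,  0.5596]), 'contact_force': array([-0.1505, -0.2105,  0.6623]), 'ft_torque': array([ 0.0104,  0.0228, -0.0157]), 'finger_gap': 1.0012012759209141}
0.0187
```

View pics/a_scene.png

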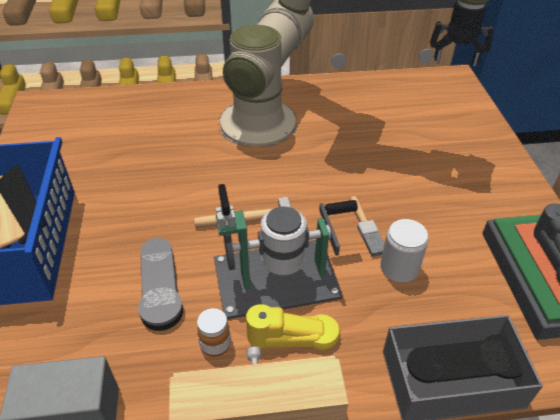

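View pics/a_top.png

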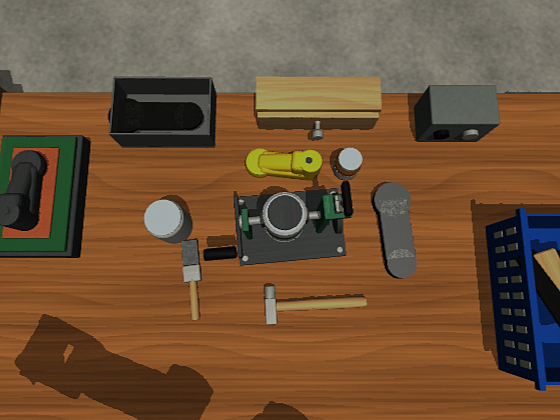

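The scene view shows the T-handle near (224,198), the grip near (341,207) and the tin at (283,240). In the top view the T-handle is near (346,198) and the grip near (220,253). The crank is on the robot's left (+y) and the arm points towards the robot, so the stand's yaw is small. Next I'll find exact pixels with masks.

Run:
```python
import cv2,numpy as np
for n,wins in(("scene",[(205,175,60,60),(318,190,50,35)]),("top",[(325,170,40,60),(198,238,45,30)])):
    im=cv2.imread(f"pics/a_{n}.png")
    for i,(x,y,w,h) in enumerate(wins):
        c=im[y:y+h,x:x+w]; m=(c.max(2)<45).astype(np.uint8)
        k,l,s,ce=cv2.connectedComponentsWithStats(m)
        for j in range(1,k):
            if s[j,4]>40:
                r=cv2.minAreaRect(np.argwhere(l==j)[:,::-1].astype(np.float32)); print(n,i,s[j]+[x,y,0,0,0],ce[j]+[x,y],np.array(r[0])+[x,y],r[1],r[2])
c1=cv2.resize(cv2.imread("pics/a_scene.png")[170:330,190:350],None,fx=3.7,fy=3.7,interpolation=cv2.INTER_CUBIC)
c2=cv2.resize(cv2.imread("pics/a_top.png")[160:290,190:370],None,fx=4.4,fy=4.4,interpolation=cv2.INTER_CUBIC)
cv2.imwrite("pics/b1.png",c1);cv2.imwrite("pics/b2.png",c2)
```

```text
scene 0 [220 185   9  30 136] [224.01470588 201.38970588] [224.01100349 199.573349  ] (29.717538833618164, 5.983065128326416) 81.46923065185547
scene 1 [326 202  30  12 192] [341.375      208.33333333] [340.6799984  207.26000023] (9.192388534545898, 29.557065963745117) 81.8698959350586
top 0 [340 181  13  37 313] [346.1629393  199.16932907] [345.10000229 199.30000114] (36.34217834472656, 11.287160873413086) 82.87498474121094
top 0 [325 218  19  12 116] [333.71551724 223.14655172] [334.  223.5] (11.0, 18.0) 90.0
top 1 [204 246  33  15 376] [219.70478723 253.06382979] [219.77459335 253.02049255] (11.58857536315918, 32.5023307800293) 84.80557250976562
```

View pics/b1.png

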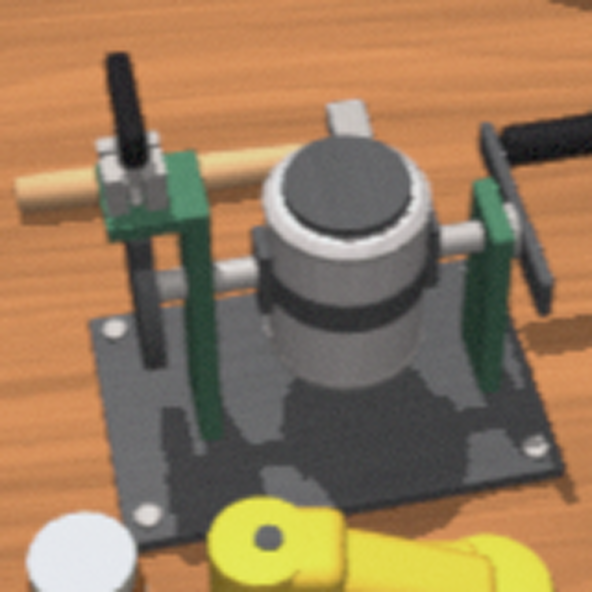

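View pics/b2.png

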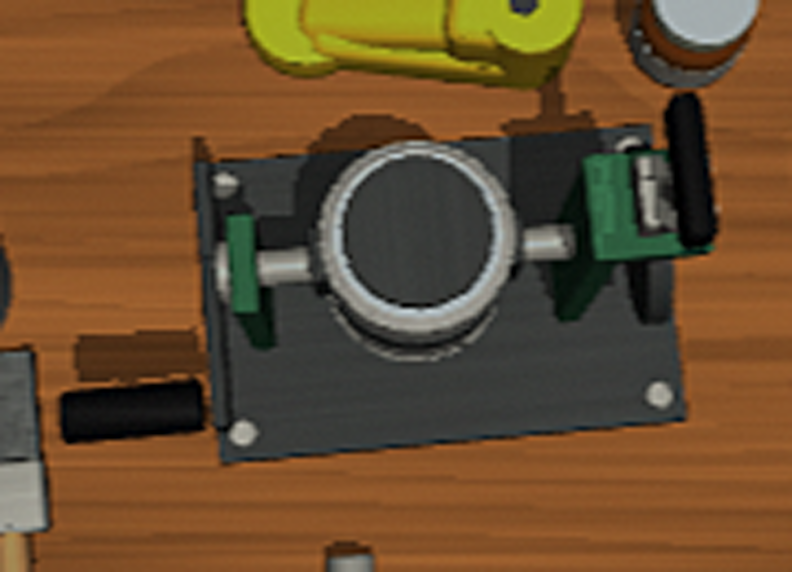

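The enlarged crops show the T-handle and grip unobstructed, with base screws at all corners. I'll cast rays at the known heights and check them across both views.

```bash
cat > h.py <<'E'
from bench import env,kinematics,monitor,eyes,job
import cv2,numpy as np
from scipy.spatial.transform import Rotation as R
np.set_printoptions(precision=4,suppress=True)
def save(n,name):
    f=eyes.grab_frame(n); cv2.imwrite(f"pics/{name}.png",f["frame"][:,:,::-1]); return f
def ray(f,p):
    V=f["view"]; d=V[:3,:3].T@np.linalg.solve(f["mtx"],[p[0],p[1],1]); return -V[:3,:3].T@V[:3,3],d
def onz(f,p,z):
    o,d=ray(f,p); return o+d*(z-o[2])/d[2]
def tri(fa,pa,fb,pb):
    P=[f["mtx"]@f["view"][:3] for f in(fa,fb)]
    X=cv2.triangulatePoints(P[0],P[1],np.array(pa,float).reshape(2,1),np.array(pb,float).reshape(2,1))[:,0]; return X[:3]/X[3]
E
python3 - <<'E'
from h import *
s=save("scene","c1");t=save("top","c2")
print("T tri",tri(s,(224,199.8),t,(346,199)))
print("G tri",tri(s,(341,207.5),t,(219.7,253)))
for z in(.27,.275): print(onz(s,(224,199.8),z),onz(t,(346,199),z))
g=(onz(s,(341,207.5),.13)+onz(t,(219.7,253),.13))/2
h=(onz(s,(224,199.8),.275)+onz(t,(346,199),.275))/2
print(onz(s,(341,207.5),.13),onz(t,(219.7,253),.13))
# base screws
S=[(190+a/3.7,170+b/3.7) for a,b in((114,328),(148,515),(537,447))]
T=[(190+a/4.4,160+b/4.4) for a,b in((658,395),(629,147),(225,183),(243,433))]
for p in S: print("S",onz(s,p,.012))
for p in T: print("T",onz(t,p,.012))
d=(h-g)[:2]; yaw=np.arctan2(d[1],d[0])-np.arctan2(-260,65)
print("yaw",yaw,np.linalg.norm(d),np.hypot(260,65)/1000)
Rz=np.array([[np.cos(yaw),-np.sin(yaw)],[np.sin(yaw),np.cos(yaw)]])
print("origin",h[:2]-Rz@[0,-.115],g[:2]-Rz@[-.065,.145])
E
```

```text
T tri [ 0.5975 -0.1121  0.2668]
G tri [0.5098 0.1407 0.1277]
[ 0.6009 -0.1115  0.27  ] [ 0.5967 -0.1123  0.27  ]
[ 0.6061 -0.1114  0.275 ] [ 0.5956 -0.1115  0.275 ]
[0.5119 0.1405 0.13  ] [0.5094 0.1398 0.13  ]
S [ 0.5286 -0.1331  0.012 ]
S [ 0.6687 -0.1201  0.012 ]
S [0.6483 0.1102 0.012 ]
T [ 0.5287 -0.1358  0.012 ]
T [ 0.6698 -0.1233  0.012 ]
T [0.6488 0.1059 0.012 ]
T [0.5077 0.0937 0.012 ]
yaw 0.09898038941583054 0.2672722756197965 0.26800186566514794
origin [0.5894 0.003 ] [0.5897 0.0023]
```

Both views agree to about 3 mm. The screw edges and the grip's axis both give a yaw of about 0.091, so I take the origin as about (0.588, 0.002). Before moving I'll check reachability, wrist range and clearance to the bystanders.

```bash
cat >> h.py <<'E'
YAW=0.091; O=np.array([.588,.002,0])
RZ=R.from_euler('z',YAW)
def W(x,y,z): return O+RZ.apply([x,y,z])
def quat(a):  # tool down, jaw axis at angle a (rad) from stand x
    z=np.array([np.cos(a+YAW),np.sin(a+YAW),0]); x=np.array([0,0,-1.]); return R.from_matrix(np.c_[x,np.cross(z,x),z]).as_quat()
HZ=env.hold_point_z
def gp(p): return np.array(p)-[0,0,HZ]   # TCP for grasp point at p
E
python3 - <<'E'
from h import *
t=eyes.grab_frame("top");s=eyes.grab_frame("scene")
print("spare top",onz(t,(167,219),.12),"jar",onz(t,(350,159),.085), "sole",onz(t,(395,230),.03))
H=W(0,-.115,.27);print("H",H)
for z in(.27,.296,.37):
  for a in(-np.pi/2,0,np.pi/2,np.pi):
    print("pin",z,round(a,2),kinematics.ik(gp([H[0],H[1],z]),quat(a)))
for th in(0,1.57,3.14):
  for a in(0,np.pi): print("crank",th,a,kinematics.ik(gp(W(-.065*np.cos(th),.148,.13+.065*np.sin(th))),quat(a)))
E
```

```text
spare top [0.5855 0.2595 0.12  ] jar [ 0.7358 -0.1558  0.085 ] sole [ 0.5746 -0.2687  0.03  ]
H [ 0.5985 -0.1125  0.27  ]
pin 0.27 -1.57 [-0.378   0.4906  1.1887 -0.      1.4623  1.1018]
pin 0.27 0 [-0.378   0.4906  1.1887 -0.      1.4623 -0.469 ]
pin 0.27 1.57 [-0.378   0.4906  1.1887 -0.      1.4623 -2.0398]
pin 0.27 3.14 [-0.378   0.4906  1.1887  0.      1.4623  2.6726]
pin 0.296 -1.57 [-0.378   0.4797  1.1392 -0.      1.5227  1.1018]
pin 0.296 0 [-0.378   0.4797  1.1392 -0.      1.5227 -0.469 ]
pin 0.296 1.57 [-0.378   0.4797  1.1392 -0.      1.5227 -2.0398]
pin 0.296 3.14 [-0.378   0.4797  1.1392  0.      1.5227  2.6726]
pin 0.37 -1.57 [-0.378   0.4695  0.9688 -0.      1.7034  1.1018]
pin 0.37 0 [-0.378   0.4695  0.9688 -0.      1.7034 -0.469 ]
pin 0.37 1.57 [-0.378   0.4695  0.9688 -0.      1.7034 -2.0398]
pin 0.37 3.14 [-0.378   0.4695  0.9688  0.      1.7034  2.6726]
crank 0 0 [ 0.0529  0.4485  1.6388 -0.      1.0543 -0.0381]
crank 0 3.141592653589793 None
crank 1.57 0 [ 0.0572  0.5074  1.3595 -0.      1.2747 -0.0338]
crank 1.57 3.141592653589793 None
crank 3.14 0 [ 0.0606  0.7074  1.2002 -0.      1.234  -0.0304]
crank 3.14 3.141592653589793 None
```

Run:
```python
from h import *
p=monitor.sense()["position"]
env.movel([p[0],p[1],.37],.25)
H=W(0,-.115,.27)
env.reach(gp([H[0],H[1],.36]),quat(-np.pi/2))
save("wrist","d_w");save("scene","d_s")
s=monitor.sense();print(s["clock"],s["position"],s["contact_force"])
```

```text
3.8917 [ 0.5985 -0.1119  0.3414] [-0.2452  0.5197 -0.4846]
```

View pics/d_w.png

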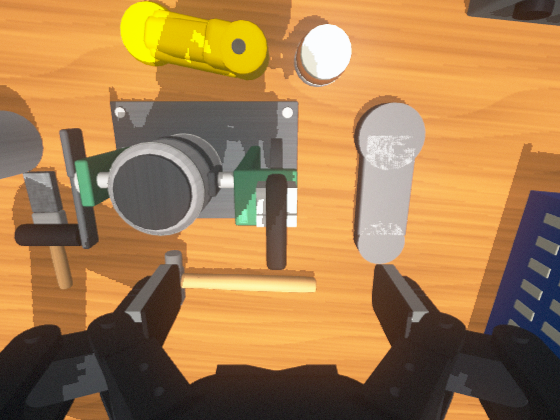

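The wrist view shows the T-handle upright in the image at columns 267–287, rows 175–268. It's centred between the fingers (137–400) and parallel to the pads, so the yaw is good. I'll check its centre by ray and then grasp.

Run:
```python
from h import *
f=eyes.grab_frame("wrist")
im=f["frame"][165:275,255:300]; m=(im.max(2)<60).astype(np.uint8)
ys,xs=np.nonzero(m); print(xs.min()+255,xs.max()+255,ys.min()+165,ys.max()+165)
a,b=onz(f,(277,177),.283),onz(f,(277,265),.283); print(a,b,(a+b)/2,np.linalg.norm(a-b)); a=onz(f,(277,222),.28);print(a)
H=W(0,-.115,.27)
env.movel(gp([H[0],H[1],.271]),.12,guard=15)
s=monitor.sense();print(s["position"],s["contact_force"])
env.close_gripper(50)
s=monitor.sense();print(s["clock"],s["position"],s["contact_force"],s["finger_gap"])
save("scene","e_s")
```

```text
269 269 178 178
[ 0.632  -0.1082  0.283 ] [ 0.5713 -0.1138  0.283 ] [ 0.6017 -0.111   0.283 ] 0.06096829097880109
[ 0.6012 -0.1111  0.28  ]
[ 0.5988 -0.1126  0.2532] [ 0.3662  0.1642 -0.63  ]
5.4833 [ 0.5984 -0.1117  0.2525] [-0.4191  4.8099  2.283 ] 0.1533076008397851
```

View pics/e_s.png

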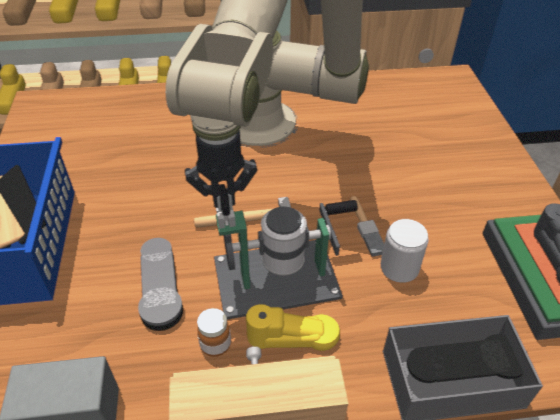

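The scene shows the fingers on the T-handle at (224,205). The gap is about 13 mm against a 14 mm bar, so the grasp is good. Next I'll lift.

Run:
```python
from h import *
p=monitor.sense()["position"]
env.movel([.5993,-.1112,.2525+.0268],.05)
s=monitor.sense();print(s["clock"],s["position"],s["contact_force"],s["finger_gap"])
```

```text
6.225 [ 0.5984 -0.1116  0.2789] [ -4.7852   0.5656 -10.1693] 0.15988553871116581
```

Run:
```python
from h import *
q=np.array(monitor.sense()["joints"])
for k in (1,2,3):
    r=q.copy(); r[5]-=k*np.pi/6; env.set_joints(r)
    s=monitor.sense();print(s["clock"],s["position"],s["contact_force"],s["ft_torque"],s["finger_gap"])
save("scene","f_s");save("wrist","f_w")
```

```text
6.7917 [ 0.5982 -0.1112  0.2786] [ -3.0928   5.0292 -10.8641] [0.6714 0.0481 0.036 ] 0.14949271644537274
7.3583 [ 0.5978 -0.1109  0.2785] [-3.2219  7.4305 -9.583 ] [0.8687 0.4205 0.0082] 0.1553309951967384
7.925 [ 0.5974 -0.1109  0.2784] [ -7.2048   6.2018 -10.5468] [0.9573 0.7681 0.0145] 0.15708579849344692
```

View pics/f_w.png

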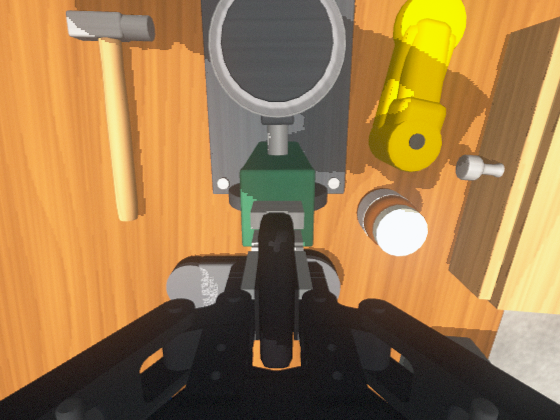

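The wrist view shows the bar still held and now along the stand's y (column 276, rows 215–360), so it has turned a quarter turn. I'll lower it and let it rest.

Run:
```python
from h import *
p=monitor.sense()["position"]
env.movel([p[0],p[1],p[2]-.0055],.03)
s=monitor.sense();print(s["clock"],s["position"],s["contact_force"],s["finger_gap"])
env.release(); env.hold(.2)
p=monitor.sense()["position"]
env.movel([p[0],p[1],.37],.15)
env.hold(.2)
s=monitor.sense();print(s["clock"],s["position"],s["contact_force"])
save("scene","g_s");save("wrist","g_w")
f=cv2.imread("pics/g_s.png"); cv2.imwrite("pics/g_sc.png",cv2.resize(f[150:300,190:370],None,fx=4,fy=4))
```

```text
8.375 [ 0.5974 -0.1108  0.273 ] [ -1.2792   4.7283 -10.2138] 0.15317488619441336
10.2667 [ 0.5973 -0.1109  0.3692] [-0.1389  0.3774 -0.3548]
```

View pics/g_sc.png

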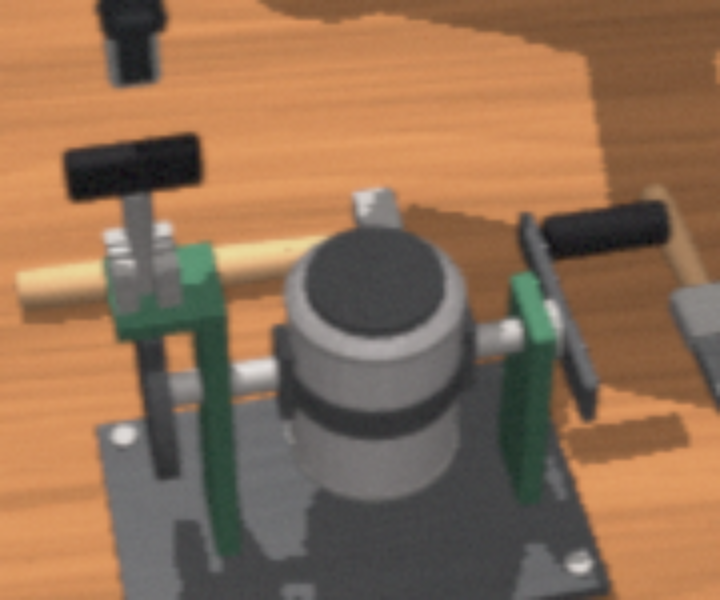

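View pics/g_w.png

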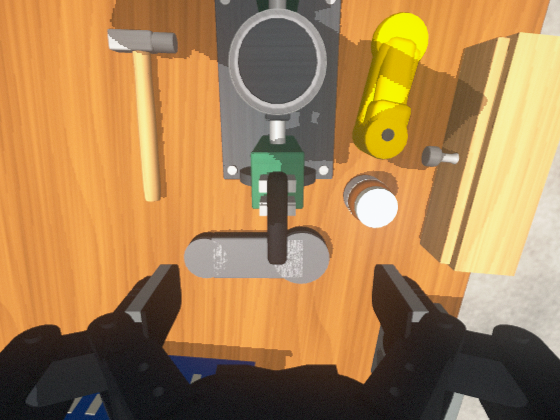

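The T-handle is let go, standing clearly above the collar and crosswise (crop about (133,165), frame about (223,191)). I'll check its height and then move over the crank grip.

Run:
```python
from h import *
s=eyes.grab_frame("scene")
for z in(.27,.28,.29,.3):
    c=s["view"]@np.r_[.599,-.112,z,1]; q=s["mtx"]@c[:3]; print(z,q[:2]/q[2])
G=W(-.065,.148,.13);print(G)
env.reach(gp([G[0],G[1],.30]),quat(0))
env.movel(gp([G[0],G[1],.19]),.2)
save("wrist","i_w")
s=monitor.sense();print(s["clock"],s["position"],s["contact_force"])
```

```text
0.27 [223.6971 199.0937]
0.28 [223.3204 195.2497]
0.29 [222.9383 191.3507]
0.3 [222.5507 187.3956]
[0.5098 0.1435 0.13  ]
12.2583 [0.5108 0.1432 0.1728] [ 0.8605 -0.4737 -0.4485]
```

View pics/i_w.png

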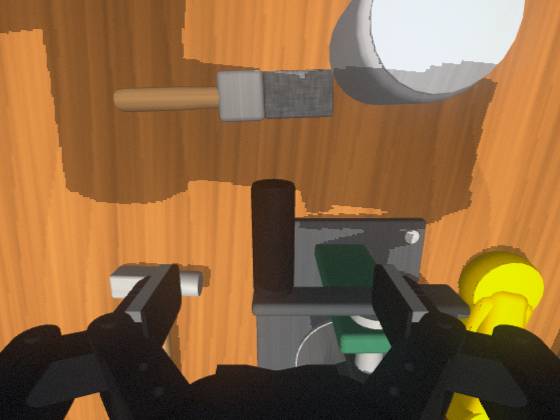

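The pin handle measures z≈0.290, so the pin is resting at about 0.020. The wrist view shows the grip at columns 252–294 (centre 273), between the fingers (mid about 277) and parallel to the pads. Next I'll descend and grip it.

Run:
```python
from h import *
G=W(-.065,.148,.13)
print(env.movel(gp([G[0],G[1],.13]),.1,guard=12))
s=monitor.sense();print(s["position"],s["contact_force"])
env.close_gripper(35)
s=monitor.sense();print(s["clock"],s["position"],s["contact_force"],s["finger_gap"])
save("scene","j_s")
```

```text
False
[0.5102 0.1435 0.112 ] [-0.5046  0.003   1.5974]
13.5833 [0.5087 0.1434 0.1113] [-6.8851 -0.6509  4.5998] 0.2923876739848657
```

View pics/j_s.png

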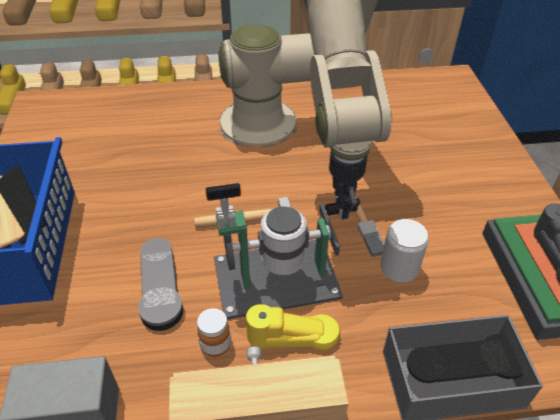

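The fingers hold the grip at (343,207), gap about 25 mm against 26 mm. The side force suggests the grip is about 1.5 mm further back, so I'll shift the arc by that and crank.

```bash
cat >> h.py <<'E'
DX=-.0013
def crank(a,b,step=10,v=.06,lim=35):
    n=max(1,int(round(abs(b-a)/step)))
    for th in np.linspace(a,b,n+1)[1:]:
        t=np.radians(th); p=gp(W(-.065*np.cos(t)+DX,.148,.13+.065*np.sin(t)))
        env.movel(p,v); s=monitor.sense(); f=s["contact_force"]
        print(round(th),round(s["clock"],2),s["position"]-p,f,round(s["finger_gap"],3))
        if np.linalg.norm(f)>lim: print("STOP");return th
    return b
E
python3 - <<'E'
from h import *
crank(0,50)
save("scene","k_s")
E
```

```text
10 13.97 [0.0003 0.     0.0008] [-0.5805 -0.3075  3.1509] 0.294
20 14.32 [0.0004 0.0001 0.0007] [ 0.3538 -0.0068  3.8507] 0.291
30 14.66 [0.0005 0.0001 0.0008] [0.2606 0.3435 2.7143] 0.289
40 15.0 [0.0007 0.0001 0.0008] [0.3697 0.7682 2.5448] 0.292
50 15.34 [0.0006 0.0001 0.0005] [0.7603 0.108  1.7019] 0.29
```

View pics/k_s.png

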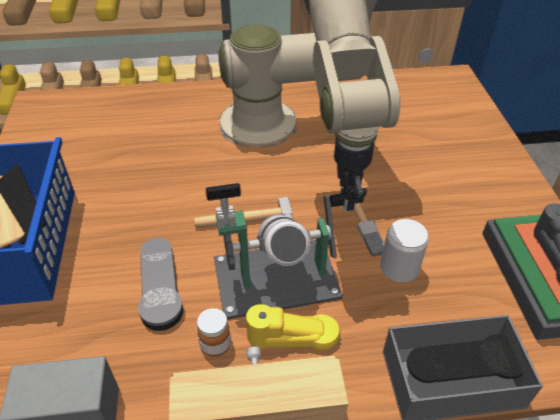

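The tin at (285,242) has tilted about 50° and the pin handle is still up at (223,191). Forces stay within a few newtons, so I'll carry on to upside down.

Run:
```python
from h import *
e=crank(50,178)
if e>=177.9: env.hold(.3)
save("scene","l_s");save("wrist","l_w")
```

```text
60 15.72 [0.0003 0.     0.0002] [1.0403 2.2448 2.8101] 0.293
70 16.06 [0.0004 0.0001 0.0002] [1.013  1.3737 1.8457] 0.295
80 16.39 [0.0004 0.0001 0.0002] [2.2777 1.0602 2.1889] 0.293
89 16.73 [0.0005 0.0001 0.0001] [2.7878 2.4925 2.5696] 0.292
99 17.06 [0.0005 0.0001 0.0001] [3.7348 3.4409 3.0226] 0.291
109 17.39 [ 0.0006  0.0001 -0.0001] [4.0466 3.2349 2.111 ] 0.291
119 17.73 [ 0.0008  0.0002 -0.0003] [5.2862 4.2453 1.817 ] 0.289
129 18.06 [ 0.0011  0.0002 -0.0007] [5.1155 3.6251 1.2383] 0.293
139 18.39 [ 0.0012  0.0003 -0.0012] [5.3948 3.0388 0.1675] 0.294
148 18.73 [ 0.001   0.0002 -0.0016] [ 5.1726  4.8717 -0.3105] 0.291
158 19.06 [ 0.0008  0.0002 -0.002 ] [ 5.2654  5.7232 -1.8356] 0.293
168 19.39 [ 0.0005  0.0002 -0.0023] [ 5.4295  5.7836 -3.4461] 0.294
178 19.73 [ 0.0001  0.0001 -0.002 ] [ 4.3933  4.8679 -1.422 ] 0.294
```

View pics/l_s.png

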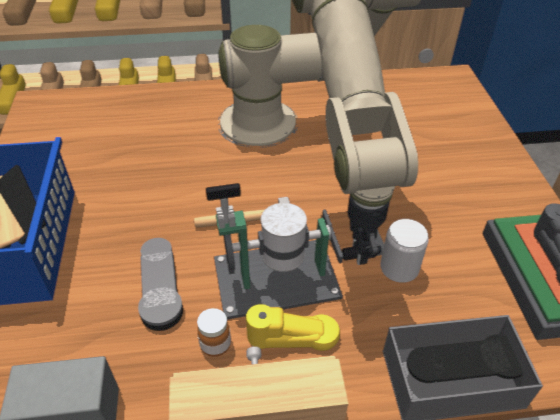

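The tin at (284,230) shows its bare bottom, so it is upside down. I'll hold 2.3 s and then crank back.

Run:
```python
from h import *
env.hold(2.3)
e=crank(178,1)
env.hold(.2)
save("scene","m_s")
```

```text
168 22.76 [ 0.0003  0.0002 -0.0012] [1.5389 5.2833 2.3073] 0.294
158 23.09 [ 0.0005  0.0002 -0.0009] [2.7351 4.5381 3.5471] 0.291
148 23.43 [ 0.0006  0.0001 -0.0008] [2.239  4.569  4.7531] 0.296
139 23.76 [ 0.0006  0.0002 -0.0006] [1.8368 5.3851 6.0078] 0.295
129 24.09 [ 0.0006  0.0002 -0.0004] [1.4649 5.807  6.1269] 0.293
119 24.43 [ 0.0005  0.0001 -0.0002] [1.3491 5.2507 6.9593] 0.293
109 24.76 [ 0.0004  0.0001 -0.0001] [-0.4837  4.4775  9.5425] 0.29
99 25.09 [ 0.0002  0.0001 -0.    ] [-2.1136  4.0523  9.8184] 0.294
90 25.43 [ 0.      0.0001 -0.    ] [-3.6764  4.7602 11.3447] 0.291
80 25.76 [-0.0002  0.     -0.0001] [-4.1837  3.783  12.7851] 0.291
70 26.09 [-0.0006 -0.     -0.0003] [-5.8728  3.0199 10.6419] 0.285
60 26.43 [-0.001  -0.     -0.0007] [-8.2782  3.9245  9.4095] 0.288
50 26.76 [-0.0014 -0.0001 -0.0013] [-7.3547  2.8399  6.2677] 0.293
40 27.09 [-0.0015 -0.0002 -0.0019] [-6.5272  3.7825  1.2963] 0.295
30 27.43 [-0.0009 -0.0001 -0.0015] [-3.8682  2.7687 -2.8201] 0.291
21 27.76 [-0.0001 -0.0001 -0.0005] [-1.6064  3.1704 -3.4992] 0.292
11 28.09 [ 0.0001 -0.     -0.0001] [-1.007   3.4869 -3.907 ] 0.291
1 28.43 [ 0.0001 -0.     -0.    ] [-0.9927  2.8741 -3.9518] 0.291
```

View pics/m_s.png

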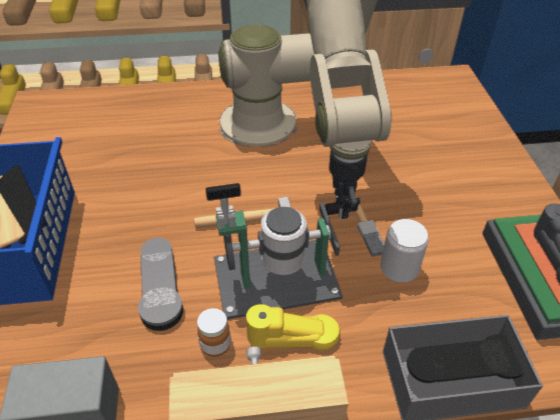

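The tin is upright with its dark lid visible at (284,220), and the pin is still up. The small −4 N vertical force suggests the stop isn't quite reached, so I'll press down gently with a guard, then let go and back away.

Run:
```python
from h import *
p=monitor.sense()["position"]
print(env.movel(p-[0,0,.004],.02,guard=8))
s=monitor.sense();print(s["position"]-p,s["contact_force"])
env.release(); env.hold(.2)
p=monitor.sense()["position"]
env.movel([p[0],p[1],.27],.12); env.movel([p[0]-.06,p[1]+.05,.33],.2); env.hold(.3)
s=monitor.sense();print(s["clock"],s["position"],s["contact_force"])
f=save("scene","n_s");t=save("top","n_t")
a=cv2.imread("pics/n_s.png"); cv2.imwrite("pics/n_sc.png",cv2.resize(a[170:330,190:350],None,fx=3.7,fy=3.7,interpolation=cv2.INTER_CUBIC))
m=(a[190:225,318:368].max(2)<45).astype(np.uint8); k,l,st,ce=cv2.connectedComponentsWithStats(m)
for j in range(1,k):
    if st[j,4]>40: print(ce[j]+[318,190],st[j,4])
```

```text
True
[ 0.      0.0001 -0.0012] [-1.8111  0.3393  6.8547]
32.125 [0.4481 0.1934 0.3294] [-0.613  -0.1493 -0.0691]
[342.1088 208.4922] 193
```

View pics/n_sc.png

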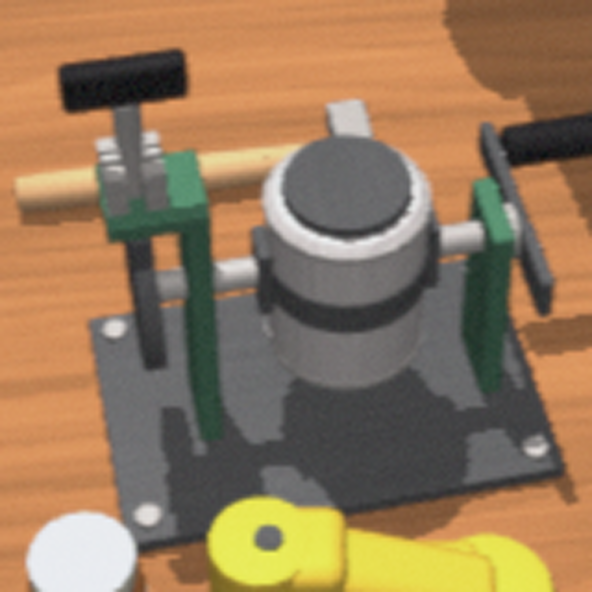

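View pics/n_t.png

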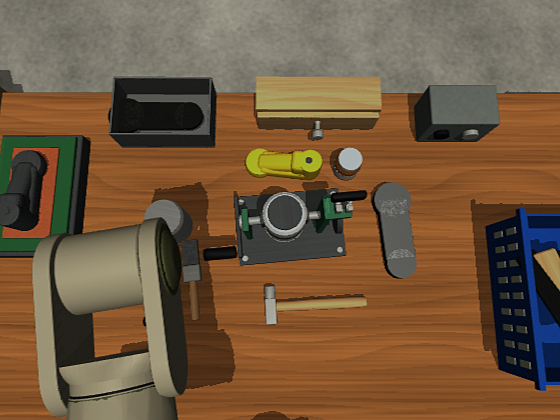

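The crank grip is back at its start pixel: (342.1,208.5) now, (341.4,208.3) at the start. The pin handle is still up and crosswise (crop (123,80)). All the bystanders are where they were and the arm is clear, so I'm handing in.

```bash
python3 -c "
from bench import job
job.hand_in()"
```

```text
the job is handed in; nothing more can be done
```

I did the whole job and handed it in at about 32 s of the 64 s allowed; the hand-in gives no verdict. I pulled the pin up about 26 mm, turned its handle a quarter turn and let it drop into the rest notch. Then I cranked the tin to about 178°, held it there a little over 2.5 s, cranked it back against the upright stop, let go and backed away.

**Last checks:**
- **Pin:** in the camera image its handle was at z ≈ 0.290 m, about 20 mm out, once I let go. At the end it was still up and crosswise.
- **Tin:** it is upright, with the crank grip within 1 pixel of where it started.
- **Bystanders:** none moved visibly in the top or scene view.
- **Forces:** tool forces while turning and cranking stayed below about 15 N, and about 0.6 N at the end with nothing held.

**Small disagreements:** the two cameras and the wrist view differed by 2–3 mm on positions. While cranking, the tool strayed up to 2.5 mm from the planned arc, and the first crank back stopped about 1 mm short of upright. I closed that gap with a gentle press until the force guard tripped.

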